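# Swing up the weighted arm over the syringe

## Robot

A 6-joint arm with a two-finger parallel gripper is mounted at the origin on a cart in front of the work surface, level with it; the furniture and walls round the work are solid. World frame = base frame: x ahead of the robot, y to its left, z up, the work surface at z = 0. Lengths are in mm, angles in rad, forces in N, time in s.
With the tool pointing down it reaches from about 350 to 875 mm from the base axis. Payload 4.2 kg.
Tool frame: the origin (TCP) lies at the very end of the fingers, on their centre line; the grasp point (between the pads) lies 19 mm behind it; z points along the fingers, y is the line along which they close (so a half turn about z gives the same grasp; the last joint's range is limited). The gripper opens to 85 mm and grips with 20 to 120 N. Pads are 22 mm wide; open, the fingers measure 114 mm over their backs; the gripper's body (76 mm by 85 mm) begins 54 mm behind the grasp point. The pads swing forward as they close: fully open they stand 13 mm farther back than shut.
Start: joints at [-1.086, 0.385, 0.008, 0, -1.194, -0.259], TCP at [139.946, -609.109, 231.312] pointing down, gripper open.
Joint ranges: [-3.14, 3.14], [-1.21, 2.06], [-1.07, 1.41], [-3.16, 2.05], [-2.99, -0.16], [-3.1, 3.1]. Speed limits (rad/s): [2.79, 2.79, 3.14, 3.14, 3.14, 3.14].

## Interface

Orientations are given as a unit quaternion [x, y, z, w].
In Python, from bench import arm, optics gives the robot as it stands. The module is installed in compiled form; this text tells all that it offers.
- The arm moves only by the tool step_arm, never from a script. Its argument "motion" is a list of rows, each an object with "dr": the turn, a rotation vector about the tool's x, y, z in units of 8 degrees (1.0 is 8 degrees), a list of three; "slide": the shift along the tool's x, y, z in mm, a list of three; "jaw": the finger opening in mm, from 0 to 85.4. A call has exactly 8 rows; each row is the pose to reach, as a shift and turn from the pose commanded when the call began, along the tool's axes at that moment; what a row does not reach only later rows make up. A row lasts 1/8 s, in which the tool goes at most 62.5 mm and 10.7 degrees, less where a joint would pass 70% of its speed; a pose out of reach is approached as far as the arm can. A call with a gripper value outside its range is refused whole. The fingers move at their own pace and stop on an object; the grip force is fixed at half the most. Time passes only in rows, so rows that repeat a pose let the fingers close, or fill a call up. It gives the time, the measured TCP pose, the force, the opening and the grip force at its end, in the units of the state.
- arm.read_state(): the state, without advancing time (a new reading comes with each control period).
- optics.get_image(name): name is "scene" or "top"; returns the picture (384x512x3 uint8, blue, green, red); there is no depth.
- optics.camera_info(name): a dict with "camera_matrix" (3x3 intrinsics, pixels), "view" (4x4, takes a point from world to camera coordinates). Camera axes: x right, y up, looking along -z (the intrinsics and any distortion apply to the point x, -y, -z); pixel columns grow to the right and rows downward; lengths in mm; the calibration is good to about 2 mm. A picture is of the moment at which its call begins. camera_info takes no time and is no camera call.
- arm.job_done(): hands the job in; it is judged then, once.
The state is a dict: "clock": time; "joints": joint angles; "joint_vel": joint speeds; "joint_efforts": joint torques, N m; "position": TCP position; "ee_rot": TCP orientation; "contact_force": force on the tool from outside, world axes, zero at the start; "wrist_torque": the same for the moment, N m; "gripper_width": finger opening in mm; "grasp_force": force on a finger pad.
Only numpy, scipy, OpenCV 4.12 (cv2) and the standard library are available. Lean on these libraries where they do the work, as an engineer would, in place of code of your own. Each camera call takes 0.05 s, during which the arm holds its last target. There are 200 camera calls.

## Task

Two small stands on the bench each have a counterweighted retaining arm lying over the part on their platform. Open the stand that holds the syringe: lift its arm by the ball at the end until it tips past its balance point and rests fully open by itself, then let go. Leave the arm of the other stand down and the syringe lying on its platform.

Things in the scene. Friction and masses are not known exactly. Their poses are not given: they have to be found in the camera images.
- syringe_stand: fixed stand with the syringe; the other stand is alike. Base plate 250 x 90 x 12 mm; its black platform (86 x 90 mm, centre at x = -50 mm, lips front and back) has its flat top 30 mm above the bench. Origin: centre of the underside; x runs along the arm from the ball end to the hinge end, y along the hinge, z up. The hinge axis passes through (45, 0, 70) mm of this frame.
- syringe_stand_arm (a joint): angle of the arm over the syringe, rad: 0 down (level), growing as the ball rises, stop at 1.4 (fully open). Steel bar 14 mm wide, 10 mm thick; a dark weight (42 mm across, 46 mm long) stands on a stalk over the hinge. Only gravity works on it: below about 0.58 rad it falls shut, beyond that it falls on to the open stop and stays. Lifting takes under 1 N at the ball.
- syringe_stand_ball (a point): centre of the black ball, 26 mm in diameter, at the free end of that arm: 160 mm from the hinge along the bar and 30 mm above the bar's middle, on an 8 mm stem; 100 mm above the bench with the arm down. Gripped on its two sides along the stand's y axis, it can turn between the fingers as the arm swings up.
- hub_stand_arm (a joint): angle of the other stand's arm (over a three-way fitting: round pale body, dark connectors), same mechanism and values: 0 is down. To be left down.
- syringe: clear plastic syringe, 46 x 95 x 17 mm, lying loose across the platform of its stand, under the arm; origin: centre of its underside.

How it is judged:
By the outcome, as a careful person would: the job done as asked, in the order asked, and still so for the second after the job is handed in, with the robot touching nothing.
It also fails if it takes over 32 s, if anything falls off the work surface, if the arm or the gripper's body presses on something with over 40 N, if the wrist force passes 120 N, or if a joint passes its speed limit or range.

## Working session

There is one attempt and no reset: what is moved stays moved. The work goes in short steps, Python scripts to look and compute and a tool call to move; the robot and the scene stay as the last step left them, time stands still between calls to the robot, and variables do not carry over. Pictures are saved under pics/ and viewed, at most 10 in all, crops included, and the job is handed in when it is done.

Besides the shell and the picture viewer there is one more tool, called after "Request:" as name(argument=value, ...) on one line, values as JSON. step_arm: Moves the arm, as the interface text tells. Its arguments: {"type":"object","properties":{"motion":{"type":"array","items":{"type":"object","properties":{"dr":{"type":"array","items":{"type":"number"}},"slide":{"type":"array","items":{"type":"number"}},"jaw":{"type":"number"}}}}},"required":["motion"]}

```bash
mkdir -p pics; python3 - <<'E'
from bench import arm, optics
import cv2, numpy as np
for n in("scene","top"):
    cv2.imwrite(f"pics/{n}0.png",optics.get_image(n)); i=optics.camera_info(n); print({k:np.round(v,3).tolist() if not isinstance(v,str) else v for k,v in i.items()})
s=arm.read_state(); print(s["clock"],s["position"],s["ee_rot"],s["gripper_width"])
E
```

```text
{'camera_matrix': [[481.281, 0.0, 259.976], [0.0, 481.281, 189.394], [0.0, 0.0, 1.0]], 'view': [[0.877, -0.48, 0.027, -517.673], [0.178, 0.376, 0.91, -141.791], [-0.447, -0.793, 0.415, -734.728], [0.0, 0.0, 0.0, 1.0]]}
{'camera_matrix': [[403.39, 0.0, 245.354], [0.0, 403.39, 198.843], [0.0, 0.0, 1.0]], 'view': [[-0.034, -0.999, -0.005, -38.071], [0.975, -0.034, 0.22, -569.797], [-0.22, 0.003, 0.976, -902.644], [0.0, 0.0, 0.0, 1.0]]}
0.1 [ 139.81021533 -608.61660432  230.31748866] [-1.12578524e-01  9.93642331e-01  9.81426342e-04 -1.74135171e-04] 85.7232169284554
```

View pics/scene0.png

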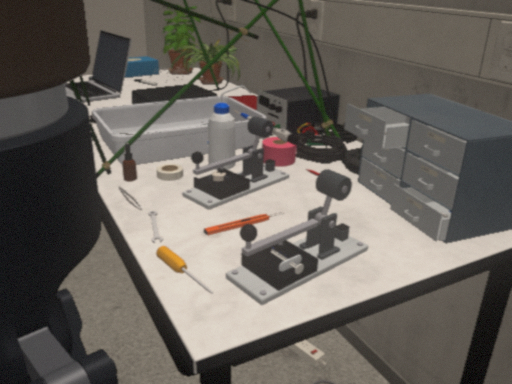

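View pics/top0.png

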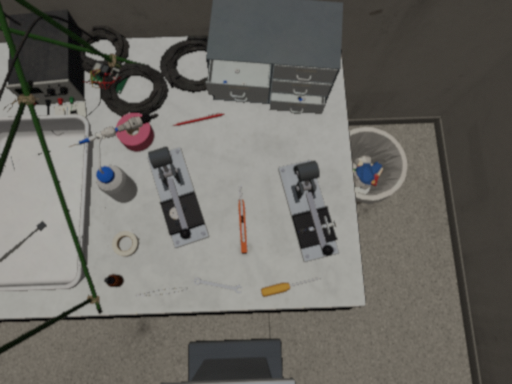

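The scene and top views show two stands. In the top view one is at about (178,197) and the other at (308,210). I'll enlarge both to identify the parts.

```bash
python3 - <<'E'
import cv2, numpy as np
t=cv2.imread("pics/top0.png");s=cv2.imread("pics/scene0.png")
f=lambda a:cv2.resize(a,(400,300),interpolation=cv2.INTER_CUBIC)
a=np.vstack([np.hstack([f(t[150:255,125:265]),f(t[150:270,250:410][:, :160])]),np.hstack([f(s[100:220,170:330]),f(s[160:310,200:400])])])
cv2.imwrite("pics/crop0.png",a)
E
```

```text
(no output)
```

View pics/crop0.png

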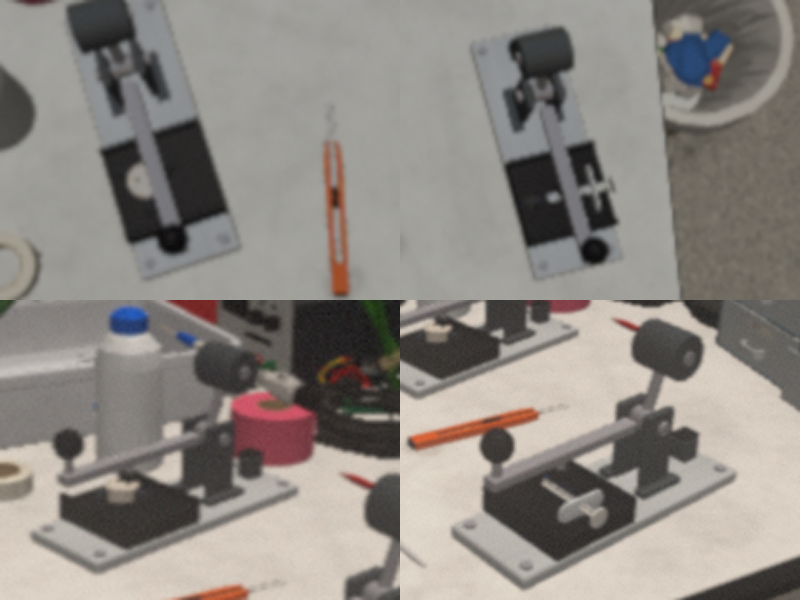

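The crops show the syringe (clear plunger with a flange) on the right-hand stand in the top view. Its ball is at about top (328,250) and scene (248.5,232.5). The other stand holds the round, pale fitting.

```bash
cat > h.py <<'E'
import numpy as np, cv2
from bench import arm, optics
from scipy.spatial.transform import Rotation as R
def ray(n,p):
    i=optics.camera_info(n); K=np.array(i["camera_matrix"]);V=np.array(i["view"])
    d=np.linalg.solve(K,[p[0],p[1],1])*[1,-1,-1]
    return -V[:3,:3].T@V[:3,3], V[:3,:3].T@d
def plane(n,p,z):
    o,d=ray(n,p); return o+d*(z-o[2])/d[2]
def tri(a,b):
    A=0;y=0
    for o,d in(ray("top",a),ray("scene",b)):
        d=d/np.linalg.norm(d);P=np.eye(3)-np.outer(d,d);A=A+P;y=y+P@o
    return np.linalg.solve(A,y)
def blob(img,c,r,th):
    x,y=map(int,c);g=cv2.cvtColor(img,cv2.COLOR_BGR2GRAY)[y-r:y+r+1,x-r:x+r+1]
    n,l,st,ce=cv2.connectedComponentsWithStats((g<th).astype(np.uint8))
    k=l[r,r]; return ce[k]+[x-r,y-r],st[k]
E
python3 - <<'E'
from h import *
t=cv2.imread("pics/top0.png");s=cv2.imread("pics/scene0.png")
for th in(35,50): print(blob(t,(328,250),9,th),blob(s,(248.5,232.5),10,th))
a=blob(t,(328,250),9,35)[0]
print(plane("top",a,100),plane("top",(328,250),100),plane("scene",(248.5,232.5),100),tri((328,250),(248.5,232.5)))
q=[plane("top",p,12)for p in((279.2,168),(304.8,261.2),(338.8,252))]
print(q)
d=q[0]-q[1];print(np.linalg.norm(d),np.linalg.norm(q[2]-q[1]),np.degrees(np.arctan2(d[1],d[0])))
m=(q[0]+q[2])/2;u=d/np.linalg.norm(d);print("centre",m,"ball pred",m-u*115)
S=arm.read_state();print(R.from_quat(S["ee_rot"]).as_matrix().round(3))
E
```

```text
(array([327.2238806 , 249.94029851]), array([ 4,  5, 10,  9, 67], dtype=int32)) (array([248., 232.]), array([  0,   0,  21,  21, 441], dtype=int32))
(array([327.34666667, 250.05333333]), array([ 4,  5, 10,  9, 75], dtype=int32)) (array([248., 232.]), array([  0,   0,  21,  21, 441], dtype=int32))
[ 436.46208019 -236.49175159  100.        ] [ 436.26975898 -238.21350777  100.        ] [ 437.54344979 -238.91600655  100.        ] [ 436.94555019 -238.54494847   99.82371192]
[array([ 657.80067987, -147.46461183,   12.        ]), array([ 418.86614126, -197.40841017,   12.        ]), array([ 438.2992493 , -282.06687313,   12.        ])]
244.0985389776345 86.86023854063326 11.806381127616746
centre [ 548.04996458 -214.76574248   12.        ] ball pred [ 435.48283471 -238.29532538   12.        ]
[[-0.975 -0.224 -0.001]
 [-0.224  0.975  0.002]
 [ 0.     0.002 -1.   ]]
```

Request:
step_arm(motion=[{"dr":[0,0,0],"slide":[-47,37,0],"jaw":60},{"dr":[0,0,0],"slide":[-94,74,0],"jaw":60},{"dr":[0,0,0],"slide":[-141,112,0],"jaw":60},{"dr":[0,0,0],"slide":[-188,149,0],"jaw":60},{"dr":[0,0,0.12],"slide":[-234,186,0],"jaw":60},{"dr":[0,0,0.12],"slide":[-281,223,15],"jaw":60},{"dr":[0,0,0.12],"slide":[-328,260,30],"jaw":60},{"dr":[0,0,0.12],"slide":[-372,295,50],"jaw":60}])

```text
clock: 1.1
position: [437.6, -236.5, 181.1]
ee_rot: [-0.105, 0.995, -0.0, 0.001]
contact_force: [0.6, -0.7, -0.1]
gripper_width: 60.0
grasp_force: 0.0
```

```bash
python3 - <<'E'
from h import *
t=optics.get_image("top");s=optics.get_image("scene")
S=arm.read_state();print(S["clock"],S["position"],R.from_quat(S["ee_rot"]).as_matrix().round(3),S["gripper_width"])
cv2.imwrite("pics/a1.png",np.hstack([cv2.resize(t[170:290,250:410],(400,300)),cv2.resize(s[110:310,170:400],(400,348))[:300]]))
E
```

```text
1.2 [ 437.74073931 -234.57618107  178.99558753] [[-0.977 -0.213 -0.004]
 [-0.213  0.977  0.002]
 [ 0.003  0.002 -1.   ]] 59.946860458725745
```

View pics/a1.png

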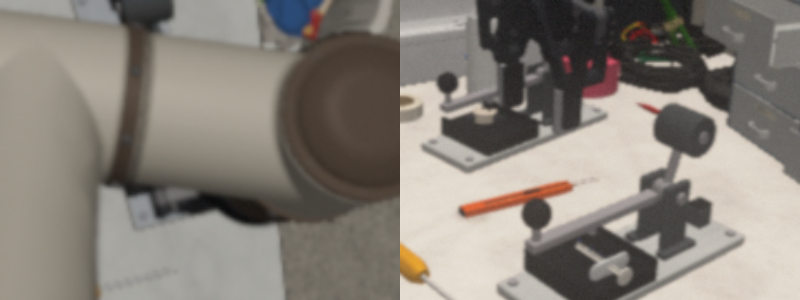

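The scene crop shows the fingers straddling the ball from above, with their midpoint at crop column 539 and the ball at 537. I'll go straight down and close.

Request:
step_arm(motion=[{"dr":[0,0,0],"slide":[0,0,20],"jaw":60},{"dr":[0,0,0],"slide":[0,0,45],"jaw":60},{"dr":[0,0,0],"slide":[0,0,70],"jaw":60},{"dr":[0,0,0],"slide":[0,0,90],"jaw":60},{"dr":[0,0,0],"slide":[0,0,100],"jaw":60},{"dr":[0,0,0],"slide":[0,0,100],"jaw":60},{"dr":[0,0,0],"slide":[0,0,100],"jaw":40},{"dr":[0,0,0],"slide":[0,0,100],"jaw":40}])

```text
clock: 2.2
position: [437.0, -238.5, 82.1]
ee_rot: [-0.104, 0.995, -0.0, 0.001]
contact_force: [1.0, 0.1, 1.0]
gripper_width: 39.9
grasp_force: 0.0
```

```bash
python3 - <<'E'
from h import *
s=optics.get_image("scene")
S=arm.read_state();print(S["clock"],S["position"],S["contact_force"],S["gripper_width"])
cv2.imwrite("pics/a2.png",cv2.resize(s[160:310,190:390],(800,600),interpolation=cv2.INTER_CUBIC))
E
```

```text
2.25 [ 436.84956364 -238.42900045   82.01630603] [-0.01570289  0.46119738  0.43214086] 39.910898948657824
```

View pics/a2.png

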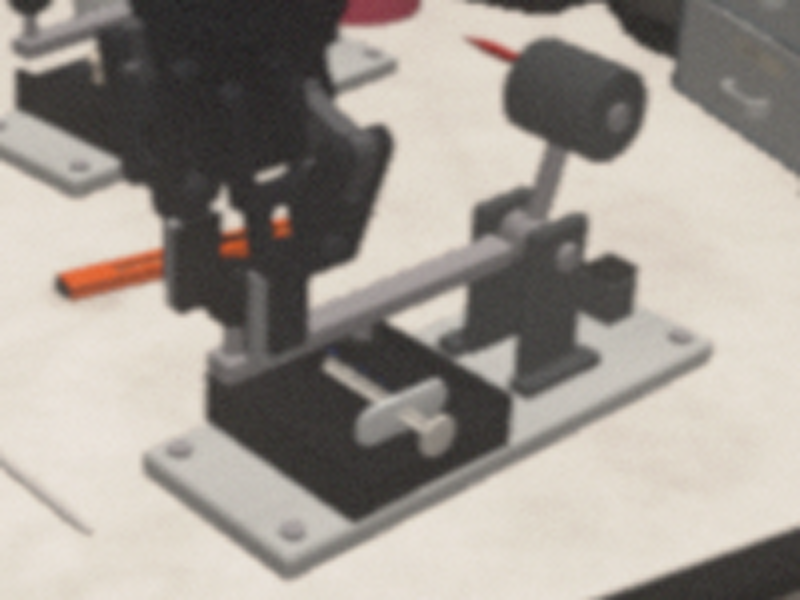

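The fingers sit on both sides of the ball, either side of the bar end at about (240,350), and touch nothing. Now I'll close.

Request:
step_arm(motion=[{"dr":[0,0,0],"slide":[0,0,0],"jaw":30},{"dr":[0,0,0],"slide":[0,0,0],"jaw":26},{"dr":[0,0,0],"slide":[0,0,0],"jaw":22},{"dr":[0,0,0],"slide":[0,0,0],"jaw":22},{"dr":[0,0,0],"slide":[0,0,0],"jaw":22},{"dr":[0,0,0],"slide":[0,0,0],"jaw":22},{"dr":[0,0,0],"slide":[0,0,0],"jaw":22},{"dr":[0,0,0],"slide":[0,0,0],"jaw":22}])

```text
clock: 3.25
position: [436.7, -238.8, 81.9]
ee_rot: [-0.104, 0.995, -0.0, 0.0]
contact_force: [-1.9, -4.6, 6.0]
gripper_width: 23.2
grasp_force: 54.1
```

```bash
python3 - <<'E'
import numpy as np
f=lambda t:np.array([-(160-160*np.cos(t)+30*np.sin(t)),-(160*np.sin(t)+30*np.cos(t)-30)])
for t0,t1 in((0,.64),(.64,1.28),(1.28,1.4)):
    print([ (f(t)-f(t0)).round(0).tolist() for t in np.linspace(t0,t1,9)[1:]])
E
```

```text
[[-3.0, -13.0], [-7.0, -25.0], [-12.0, -37.0], [-18.0, -49.0], [-24.0, -60.0], [-32.0, -70.0], [-40.0, -80.0], [-50.0, -90.0]]
[[-10.0, -8.0], [-20.0, -16.0], [-32.0, -23.0], [-43.0, -29.0], [-55.0, -34.0], [-68.0, -37.0], [-80.0, -40.0], [-93.0, -42.0]]
[[-2.0, -0.0], [-5.0, -0.0], [-7.0, -1.0], [-10.0, -1.0], [-12.0, -1.0], [-15.0, -1.0], [-17.0, -1.0], [-20.0, -1.0]]
```

Request:
step_arm(motion=[{"dr":[0,0,0],"slide":[-1,0,-6],"jaw":22},{"dr":[0,0,0],"slide":[-3,0,-13],"jaw":22},{"dr":[0,0,0],"slide":[-5,0,-19],"jaw":22},{"dr":[0,0,0],"slide":[-7,0,-25],"jaw":22},{"dr":[0,0,0],"slide":[-9,0,-31],"jaw":22},{"dr":[0,0,0],"slide":[-12,0,-37],"jaw":22},{"dr":[0,0,0],"slide":[-15,0,-43],"jaw":22},{"dr":[0,0,0],"slide":[-18,0,-49],"jaw":22}])

```text
clock: 4.25
position: [455.4, -234.8, 130.0]
ee_rot: [-0.104, 0.995, -0.0, 0.001]
contact_force: [4.2, -4.8, -4.4]
gripper_width: 23.2
grasp_force: 53.4
```

```bash
python3 - <<'E'
from h import *
s=optics.get_image("scene")
S=arm.read_state();print(S["clock"],S["position"],S["contact_force"],S["gripper_width"],S["grasp_force"])
cv2.imwrite("pics/a3.png",cv2.resize(s[130:310,170:410],(800,600),interpolation=cv2.INTER_CUBIC))
E
```

```text
4.3 [ 455.80800721 -234.78447504  130.67272825] [ 2.38262668 -3.68773017 -2.9338865 ] 23.253344903189646 53.471800088882446
```

View pics/a3.png

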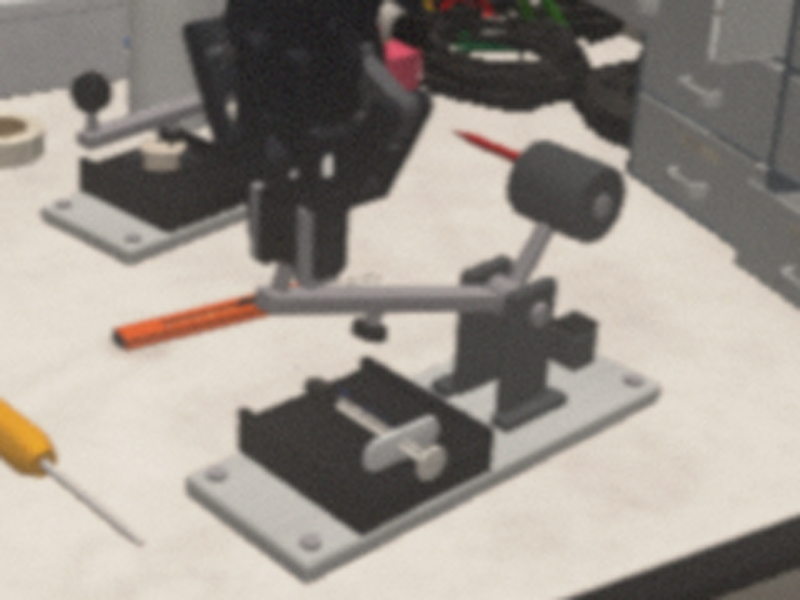

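The ball is held. The arm is up about 0.32 rad, the syringe is still on its platform, and the other arm is down (its ball is at (91,91) in the crop). I'll keep following the arc.

Request:
step_arm(motion=[{"dr":[0,0,0],"slide":[-6,0,-11],"jaw":22},{"dr":[0,0,0],"slide":[-14,0,-21],"jaw":22},{"dr":[0,0,0],"slide":[-22,0,-31],"jaw":22},{"dr":[0,0,0],"slide":[-32,0,-41],"jaw":22},{"dr":[0,0,0],"slide":[-42,0,-49],"jaw":22},{"dr":[0,0,0],"slide":[-52,0,-57],"jaw":22},{"dr":[0,0,0],"slide":[-64,0,-64],"jaw":22},{"dr":[0,0,0],"slide":[-75,0,-70],"jaw":22}])

```text
clock: 5.3
position: [527.8, -219.5, 199.0]
ee_rot: [-0.104, 0.995, -0.0, -0.0]
contact_force: [4.9, -6.9, -7.2]
gripper_width: 23.1
grasp_force: 52.6
```

Request:
step_arm(motion=[{"dr":[0,0,0],"slide":[-6,0,-3],"jaw":22},{"dr":[0,0,0],"slide":[-12,0,-5],"jaw":22},{"dr":[0,0,0],"slide":[-25,0,-8],"jaw":22},{"dr":[0,0,0],"slide":[-37,0,-11],"jaw":22},{"dr":[0,0,0],"slide":[-50,0,-13],"jaw":22},{"dr":[0,0,0],"slide":[-57,0,-14],"jaw":22},{"dr":[0,0,0],"slide":[-62,0,-14],"jaw":22},{"dr":[0,0,0],"slide":[-62,0,-14],"jaw":22}])

```text
clock: 6.3
position: [588.5, -206.8, 213.1]
ee_rot: [-0.104, 0.995, -0.0, -0.0]
contact_force: [2.3, -5.9, -2.0]
gripper_width: 22.6
grasp_force: 26.9
```

```bash
python3 - <<'E'
from h import *
s=optics.get_image("scene")
S=arm.read_state();print(S["clock"],S["position"],S["contact_force"],S["gripper_width"],S["grasp_force"])
cv2.imwrite("pics/a4.png",cv2.resize(s[100:310,150:430],(800,600),interpolation=cv2.INTER_CUBIC))
E
```

```text
6.35 [ 588.37026332 -206.81262331  213.07092718] [ 1.88488855 -5.71869663 -2.18576725] 22.833442732715913 26.846264004707336
```

View pics/a4.png

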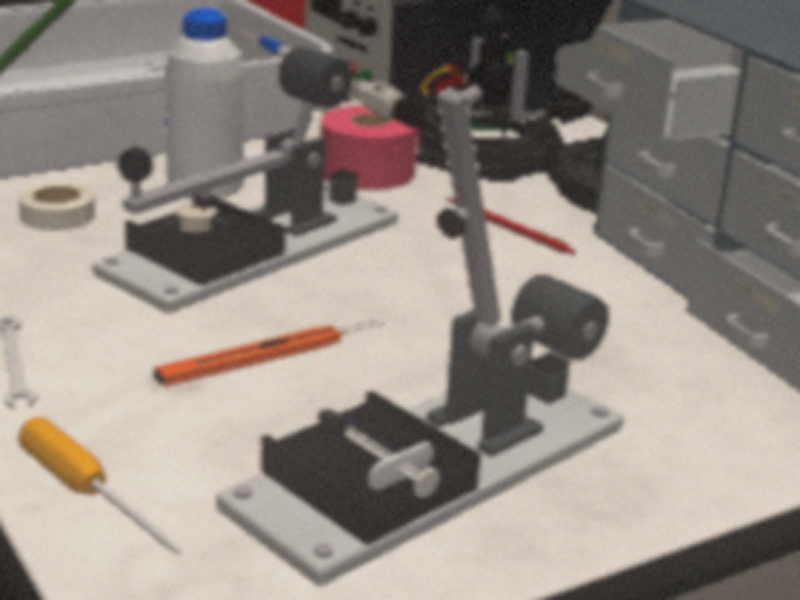

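The arm stands nearly upright, around 1.36 rad. The syringe is on its platform and the other stand is shut. I'll release and let the arm settle on the stop, then back off upward.

Request:
step_arm(motion=[{"dr":[0,0,0],"slide":[0,0,0],"jaw":30},{"dr":[0,0,0],"slide":[0,0,0],"jaw":40},{"dr":[0,0,0],"slide":[0,0,0],"jaw":55},{"dr":[0,0,0],"slide":[0,0,0],"jaw":55},{"dr":[0,0,0],"slide":[0,0,0],"jaw":55},{"dr":[0,0,0],"slide":[0,0,0],"jaw":55},{"dr":[0,0,0],"slide":[0,0,0],"jaw":55},{"dr":[0,0,0],"slide":[0,0,0],"jaw":55}])

```text
clock: 7.35
position: [588.1, -206.2, 214.3]
ee_rot: [-0.104, 0.995, -0.0, -0.0]
contact_force: [1.3, 0.9, -0.1]
gripper_width: 55.4
grasp_force: 0.0
```

Request:
step_arm(motion=[{"dr":[0,0,0],"slide":[0,0,-10],"jaw":55},{"dr":[0,0,0],"slide":[0,0,-25],"jaw":55},{"dr":[0,0,0],"slide":[0,0,-45],"jaw":55},{"dr":[0,0,0],"slide":[0,0,-65],"jaw":55},{"dr":[0,0,0],"slide":[0,0,-85],"jaw":55},{"dr":[0,0,0],"slide":[0,0,-100],"jaw":55},{"dr":[0,0,0],"slide":[0,0,-110],"jaw":55},{"dr":[0,0,0],"slide":[0,0,-110],"jaw":55}])

```text
clock: 8.35
position: [588.3, -206.2, 325.1]
ee_rot: [-0.104, 0.995, -0.0, 0.001]
contact_force: [-0.4, 0.2, -0.1]
gripper_width: 55.2
grasp_force: 0.0
```

```bash
python3 - <<'E'
from h import *
s=optics.get_image("scene")
S=arm.read_state();print(S["clock"],S["position"],S["contact_force"],S["gripper_width"],S["grasp_force"])
cv2.imwrite("pics/a5.png",cv2.resize(s[70:310,130:450],(800,600),interpolation=cv2.INTER_CUBIC))
E
```

```text
8.4 [ 587.98454134 -206.06876229  324.16768706] [ 0.32416296 -0.24573079  0.00806779] 54.81735020731245 0.0
```

View pics/a5.png

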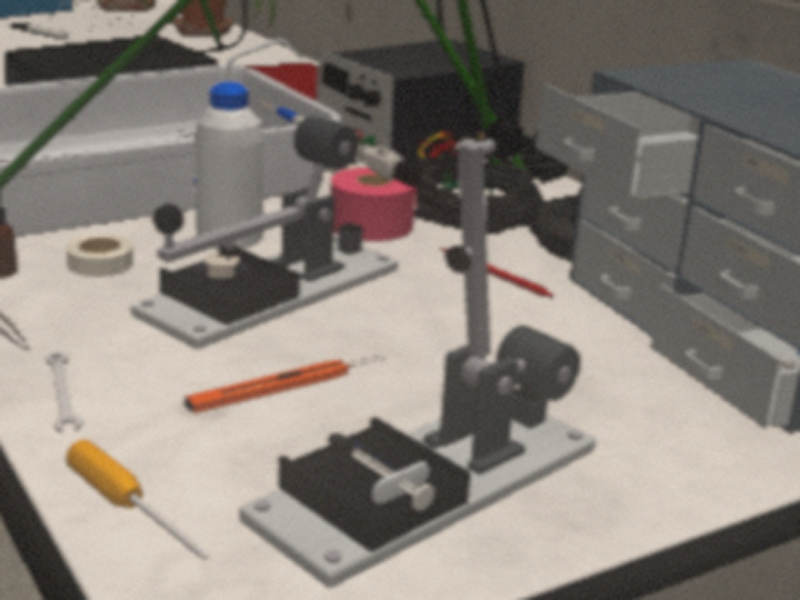

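The arm rests open on its stop, with the bar upright at about (473,250). The gripper is clear, the syringe is on its platform, and the other arm is down, so I'm handing the job in.

```bash
python3 -c "
from bench import arm
print(arm.job_done())"
```

```text
the job is handed in; nothing more can be done
None
```

The syringe stand's arm is resting fully open by itself with the ball released; the syringe is still on its platform, the other stand's arm is down, and the job is handed in (last clock reading 8.4 s).

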